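# Index the tin-drying carousel

## Robot

A 6-joint arm with a two-finger parallel gripper is mounted at the origin on a cart in front of the work surface, level with it; the furniture and walls round the work are solid. World frame = base frame: x ahead of the robot, y to its left, z up, the work surface at z = 0. Lengths are in mm, angles in rad, forces in N, time in s.
With the tool pointing down it reaches from about 300 to 775 mm from the base axis. Payload 14.6 kg.
Tool frame: the origin (TCP) lies at the very end of the fingers, on their centre line; the grasp point (between the pads) lies 19 mm behind it; z points along the fingers, y is the line along which they close (so a half turn about z gives the same grasp; the last joint's range is limited). The gripper opens to 94 mm and grips with 3 to 60 N. Pads are 16 mm wide; open, the fingers measure 119 mm over their backs; the gripper's body (75 mm by 177 mm) begins 78 mm behind the grasp point.
Start: joints at [1.042, 0.3, 1.521, -0, 1.321, -0.067], TCP at [245.054, 492.38, 205.446] pointing down, gripper open.
Joint ranges: [-3.03, 3.03], [-0.79, 2.21], [0.23, 2.52], [-1.04, 4.18], [0, 3.07], [-2.55, 2.55]. Speed limits (rad/s): [2.22, 2.22, 2.57, 3.14, 3.14, 3.14].

## Interface

Orientations are given as a unit quaternion [x, y, z, w].
In Python, from workcell import r gives the robot as it stands. The module is installed in compiled form; this text tells all that it offers. Calls block until the motion is done:
- r.move_to(position, orientation): joint-space move of the TCP to a pose.
- r.movel(position, ori=None, vel=150, max_force=None): straight line of the TCP; ori=None keeps the orientation; vel is the mean speed in mm/s. With max_force (N) it stops when the force on the tool has changed by that much, and returns True; else False.
- r.move_joints(angles): joint-space move.
- r.gripper_to(opening, newtons=None): finger opening in mm; newtons is the grip in N (None keeps the last); returns when the fingers have stopped.
- r.dwell(seconds).
- r.solve_ik(position, orientation): joint angles nearest the present ones, or None.
- r.get_state(): the state.
- r.grab_frame(name): name is "scene" or "top"; returns the picture (384x512x3 uint8, blue, green, red); there is no depth.
- r.calibration(name): a dict with "mtx" (3x3 intrinsics, pixels), "R" (3x3) and "t" (3): a world point X has camera coordinates R X + t. Camera axes: x right, y down, z forward; pixel columns grow to the right and rows downward; lengths in mm; the calibration is good to about 2 mm. A picture is of the moment at which its call begins. calibration takes no time and is no camera call.
A pose or a line that the arm cannot do raises r.MotionError and nothing moves.
- r.job_done(): hands the job in; it is judged then, once.
The state is a dict: "time_s": time; "q": joint angles; "qd": joint speeds; "tau": joint torques, N m; "tool_pos": TCP position; "tool_rot": TCP orientation; "ft_force": force on the tool from outside, world axes, zero at the start; "wrist_torque": the same for the moment, N m; "grip_width": finger opening in mm; "gripper_force": force on a finger pad.
Only numpy, scipy, OpenCV 4.12 (cv2) and the standard library are available. Lean on these libraries where they do the work, as an engineer would, in place of code of your own. Each camera call takes 0.05 s, during which the arm holds its last target. There are 200 camera calls.

## Task

Stand every rinsed tin from the draining mat upright on its own free round pad on the near side of the drying carousel, then turn the carousel half a turn counter-clockwise by its upright post until it clicks in, so that the rinsed tins stand before the fan. Then start the kitchen timer beside the carousel: wind the dial clockwise past its top mark (55 minutes) and turn it back down to 45 minutes. The dry tins that were before the fan have come round to the near side: stand them upright in the wooden tray. Leave the other things on the worktop where they are.

Things in the scene. Friction and masses are not known exactly. Their poses are not given: they have to be found in the camera images.
- carousel: fixed base of the drying carousel; origin on the turning axis at worktop height; x points from the axis to the fan (small fan, 156 to 197 mm along x, 150 mm wide at its foot, up to 122 mm high). It carries the white turntable, 280 mm across, top face 22 mm above this origin, with six round rubber pads 66 mm across, centred 85 mm from the axis: three on the near side, three by the fan, at 0, +58 and -58 degrees from the near and far directions.
- turntable (a joint): angle of the turntable in rad, growing counter-clockwise seen from above. 0: starting detent, post on the base's +y side. A spring ball clicks in at 0 and at pi (3.14) only, and pulls the table in from within about 0.05 rad; elsewhere light friction holds it where it is left. End stops at -0.25 and 3.5. Turning takes about 1 N at the post, leaving or entering a click up to about 6 N.
- post (a point): point on the steel post by which the turntable is turned: round, 14 mm across, upright, 122 mm from the axis, free-standing from the turntable up to 122 mm above the worktop; this point is 112 mm above the worktop. It turns with the table, at 90 degrees + joint value from the base's x axis.
- pad_1 (a point): centre of a near-side pad (free at the start), at the height of the turntable's top; left at the start. Turns with the table.
- pad_2 (a point): centre of a near-side pad (free at the start), at the height of the turntable's top; middle at the start. Turns with the table.
- pad_3 (a point): centre of a near-side pad (free at the start), at the height of the turntable's top; right at the start. Turns with the table.
- wet_1: food tin, closed: upright cylinder 57 mm across and 72 mm tall, 0.18 kg (varies); origin: centre of its underside, z up. Rinsed tin: starts on the draining mat. May be absent (2 or 3 of wet_1..3 are there).
- wet_2: food tin, closed: upright cylinder 57 mm across and 72 mm tall, 0.18 kg (varies); origin: centre of its underside, z up. Rinsed tin: starts on the draining mat. May be absent (2 or 3 of wet_1..3 are there).
- wet_3: food tin, closed: upright cylinder 57 mm across and 72 mm tall, 0.18 kg (varies); origin: centre of its underside, z up. Rinsed tin: starts on the draining mat. May be absent (2 or 3 of wet_1..3 are there).
- dry_1: food tin, closed: upright cylinder 57 mm across and 72 mm tall, 0.18 kg (varies); origin: centre of its underside, z up. Dry tin: starts on the turntable, on the half by the fan. May be absent (1 or 2 of dry_1..2 are there).
- dry_2: food tin, closed: upright cylinder 57 mm across and 72 mm tall, 0.18 kg (varies); origin: centre of its underside, z up. Dry tin: starts on the turntable, on the half by the fan. May be absent (1 or 2 of dry_1..2 are there).
- storage_tray: open wooden tray, fixed: 160 (x) by 120 (y) by 25 mm high, walls and floor 6 mm thick, inside 148 by 108 mm; origin: centre of its underside. Destination of the dry tins, which fit side by side along x.
- timer: red-topped wind-up kitchen timer on the near worktop, right of the carousel (one on the far counter is not meant), 57 mm across, 47 mm high, fixed to the worktop; origin: centre of its underside, on the dial's axis. White foot up to 20 mm, above it the dial, 54 mm across at its foot, narrowing upward.
- timer_dial (a joint): angle of the dial in rad, growing clockwise seen from above: 0.096 rad a minute; 0 is 0 minutes, top mark 55 minutes = 5.28, firm stop at 5.76 (60 minutes), 45 minutes = 4.32. Starts partly wound, anywhere from 2.4 to 3.6; stays where it is left (friction 0.06 N m, it does not run down here).
- preserve_jar: bystander: glass jar with dark lid, 70 mm across, 86 mm tall; origin: centre of its underside
- spice: bystander: spice jar with screw cap, 43 mm across, 100 mm tall; origin: centre of its underside
- big_tin: bystander: big tin, 75 mm across, 110 mm tall; origin: centre of its underside

How it is judged:
By the outcome, as a careful person would: the job done as asked, in the order asked, and still so for the second after the job is handed in, with the robot touching nothing.
Of wet_1, wet_2, wet_3 only 2 to 3 are there at a start; the rules pass over those that are not, and their reading is None.
Of dry_1, dry_2 only 1 to 2 are there at a start; the rules pass over those that are not, and their reading is None.
At some moment in a run one of wet_1, wet_2, wet_3, dry_1, dry_2 may be knocked a few centimetres aside while the robot is not near it.
It also fails if it takes over 210 s, if anything falls off the work surface, if the arm or the gripper's body presses on something with over 40 N, if the wrist force passes 120 N, or if a joint passes its speed limit or range.

## Working session

There is one attempt and no reset: what is moved stays moved. The work goes in short steps, each a Python script; the robot and the scene stay as the last script left them, time stands still between calls to the robot, and variables do not carry over. Pictures are saved under pics/ and viewed, at most 14 in all, crops included, and the job is handed in when it is done.

```bash
mkdir -p pics; ls; python3 - <<'E'
from workcell import r
import cv2
for n in("scene","top"):
    im=r.grab_frame(n); cv2.imwrite(f"pics/{n}0.png",cv2.resize(im,(800,600),interpolation=cv2.INTER_CUBIC))
    c=r.calibration(n); print(n,c["mtx"].tolist(),c["R"].round(4).tolist(),c["t"].round(1).tolist())
s=r.get_state();print(s["tool_pos"],s["tool_rot"],s["time_s"],s["grip_width"])
E
```

```text
pics
scene [[363.57882575702615, 0.0, 252.009394740065], [0.0, 363.57882575702615, 192.44289162732852], [0.0, 0.0, 1.0]] [[0.5129, -0.8582, -0.02], [-0.6711, -0.3864, -0.6327], [0.5352, 0.338, -0.7741]] [-331.0, 408.7, 1160.8]
top [[434.9750264880271, 0.0, 251.38605025304028], [0.0, 434.9750264880271, 194.56705572109257], [0.0, 0.0, 1.0]] [[0.016, -0.9997, -0.0184], [-0.9938, -0.0139, -0.1101], [0.1098, 0.0201, -0.9938]] [-45.4, 541.5, 1274.2]
[244.92034587 492.20596124 204.96659578] [ 2.28831207e-01  9.73465983e-01 -4.83913313e-04 -1.56291216e-04] 0.1 93.82881717215633
```

View pics/top0.png

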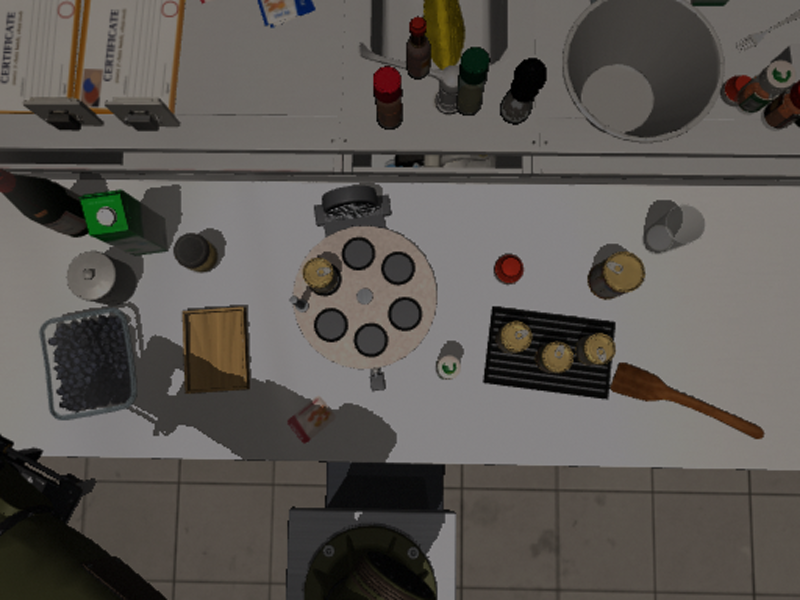

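View pics/scene0.png

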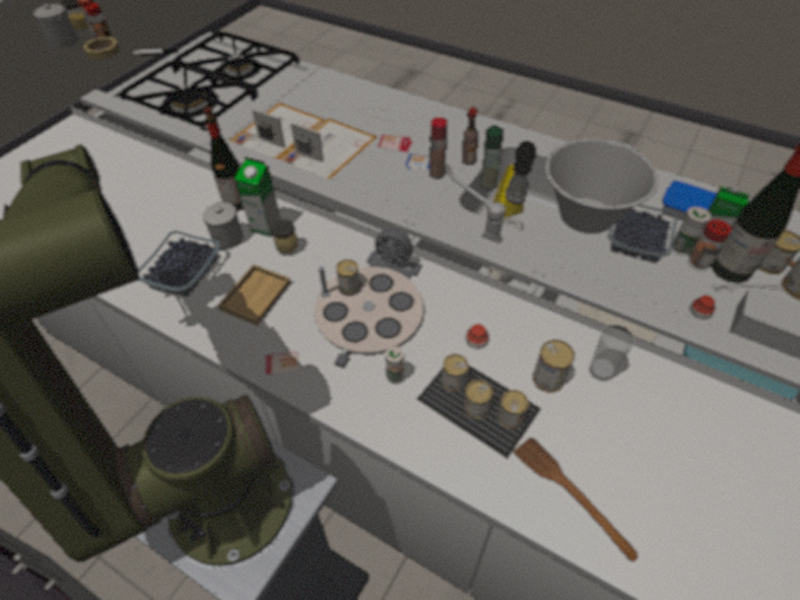

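```bash
cat > h.py <<'E'
from workcell import r
import numpy as np, cv2
def p2w(n,u,v,z):
    c=r.calibration(n);R=np.array(c["R"]);t=np.array(c["t"])
    d=R.T@np.linalg.solve(c["mtx"],[u,v,1]);o=-R.T@t
    return o+d*(z-o[2])/d[2]
def w2p(n,X):
    c=r.calibration(n);p=np.array(c["mtx"])@(np.array(c["R"])@np.array(X,float)+c["t"]);return p[:2]/p[2]
def crop(n,x0,y0,w,h,k,f):
    im=r.grab_frame(n);cv2.imwrite(f,cv2.resize(im[y0:y0+h,x0:x0+w],None,fx=k,fy=k,interpolation=cv2.INTER_CUBIC));return im
def down(yaw):  # tool z down, tool y axis at angle yaw in world
    from scipy.spatial.transform import Rotation as Ro
    y=np.array([np.cos(yaw),np.sin(yaw),0]);z=np.array([0,0,-1.]);x=np.cross(y,z)
    return Ro.from_matrix(np.c_[x,y,z]).as_quat()
E
python3 - <<'E'
from h import *
crop("top",110,110,180,145,4.4,"pics/c1.png")
crop("top",265,140,160,120,5,"pics/c2.png")
E
```

```text
(no output)
```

View pics/c1.png

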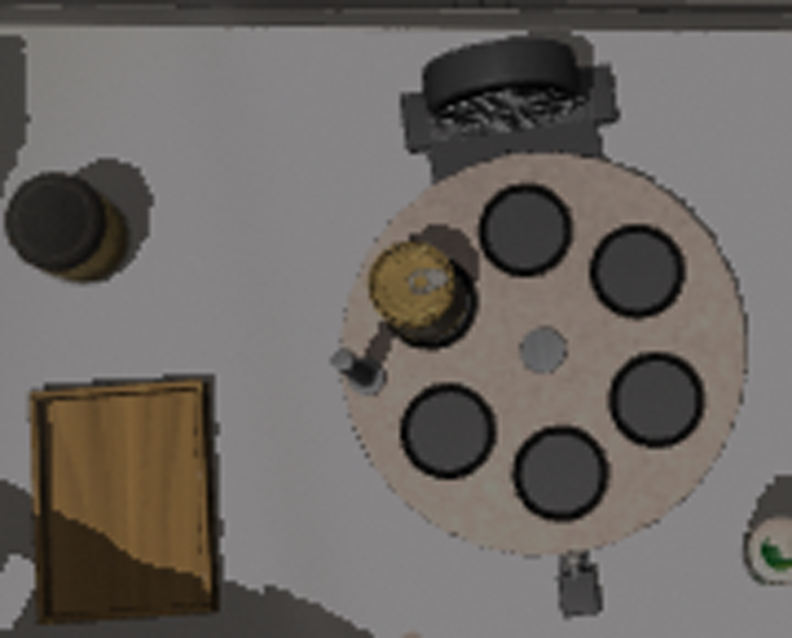

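View pics/c2.png

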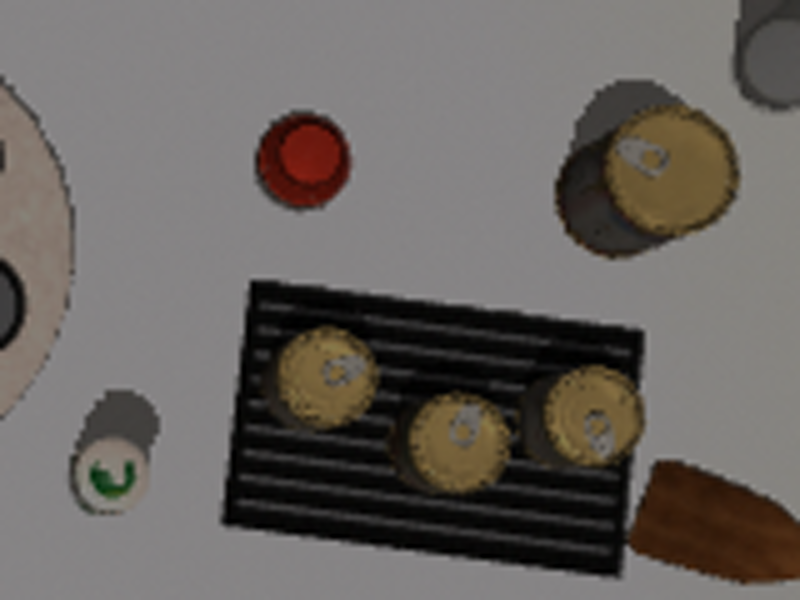

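```bash
python3 - <<'E'
from h import *
f1=lambda x,y,z:p2w("top",(x+.5)/4.4-.5+110,(y+.5)/4.4-.5+110,z)
f2=lambda x,y,z:p2w("top",(x+.5)/5-.5+265,(y+.5)/5-.5+140,z)
P={k:f1(*v,22) for k,v in dict(fm=(525,230),fr=(638,271),nr=(656,400),nm=(561,474),nl=(447,431),c=(543,350)).items()}
P["postbase"]=f1(367,376,22);P["posttop"]=f1(344,361,122);P["dry"]=f1(413,283,94)
for i,v in enumerate([(31,391),(213,377),(218,609),(40,622)]):P[f"tray{i}"]=f1(*v,25)
P["tray"]=np.mean([P[f"tray{i}"] for i in range(4)],0)
P["jar"]=f1(53,220,86)
for i,v in enumerate([(328,378),(459,443),(594,416)]):P[f"wet{i}"]=f2(*v,76)
P["timer"]=f2(310,155,47);P["timerfoot"]=f2(303,161,18);P["spice"]=f2(112,475,100);P["big"]=f2(672,172,110)
for k,v in P.items():print(k,v[:2].round(1),round(np.hypot(*v[:2])))
# fit carousel centre and heading with 85mm pads
from scipy.optimize import least_squares
off=dict(nm=np.pi,nl=np.pi-np.deg2rad(58),nr=np.pi+np.deg2rad(58),fm=0,fr=-np.deg2rad(58))
def res(q):return np.concatenate([P[k][:2]-q[:2]-85*np.array([np.cos(q[2]+a),np.sin(q[2]+a)]) for k,a in off.items()])
s=least_squares(res,[500,0,0]);print(s.x,s.fun.round(1))
E
```

```text
fm [642.   32.8] 643
fr [614.4 -45.7] 616
nr [525.2 -59.4] 529
nm [473.7   4.6] 474
nl [501.9  83.2] 509
c [558.6  18.6] 559
postbase [539.  139.2] 557
posttop [537.6 138.6] 555
dry [592.6  99.9] 601
tray0 [525.  369.8] 642
tray1 [536.5 244.7] 590
tray2 [378.6 235. ] 446
tray3 [367.9 355.8] 512
tray [452.  301.3] 543
jar [632.9 340.6] 719
wet0 [ 480.7 -264.9] 549
wet1 [ 444.7 -339.3] 559
wet2 [ 461.2 -416.1] 621
timer [ 614.8 -259.5] 667
timerfoot [ 616.  -259.7] 668
spice [ 422.9 -140.2] 446
big [ 597.1 -452.4] 749
[5.57998732e+02 1.87861780e+01 1.62235032e-01] [-0.5 -0.4  0.   0.6  0.   0.2  0.1  0.3  0.3 -0.7]
```

```bash
cat >> h.py <<'E'
C=np.array([558,18.8]);H=0.162
def polar(rad,a):return C+rad*np.array([np.cos(H+a),np.sin(H+a)])
W58=np.deg2rad(58)
def pose(xy,z,yaw):
    """orientation for yaw or yaw+pi with the smaller |q6|"""
    best=None
    for y in (yaw,yaw+np.pi):
        q=r.solve_ik([*xy,z],down(y))
        if q is not None and (best is None or abs(q[5])<best[0]):best=(abs(q[5]),down(y))
    return best[1]
def tins(f=None):
    """gold lids in the top picture: world xy at lid height 76 / 94, area"""
    im=r.grab_frame("top");h=cv2.cvtColor(im,cv2.COLOR_BGR2HSV)
    if f:cv2.imwrite(f,cv2.resize(im,(800,600)))
    m=cv2.inRange(h,(12,70,60),(32,255,255));m=cv2.morphologyEx(m,cv2.MORPH_CLOSE,np.ones((5,5)))
    m=cv2.morphologyEx(m,cv2.MORPH_OPEN,np.ones((5,5)))
    n,_,s,c=cv2.connectedComponentsWithStats(m);o=[]
    for i in range(1,n):
        b=s[i]
        if 150<b[4]<700 and b[1]>110 and b[1]<300:
            u,v=b[0]+b[2]/2-.5,b[1]+b[3]/2-.5
            o.append((p2w("top",u,v,76)[:2].round(1),p2w("top",u,v,94)[:2].round(1),b[2],b[3],b[4]))
    return o
SAFE=210
def up():
    p=r.get_state()["tool_pos"];r.movel([p[0],p[1],SAFE],vel=200)
def pick(xy,zb,yaw):
    q=pose(xy,SAFE,yaw);r.gripper_to(84);r.move_to([*xy,SAFE],q)
    r.movel([*xy,zb+55],vel=200);hit=r.movel([*xy,zb+25],vel=70,max_force=12)
    r.gripper_to(40,20);s=r.get_state();print("grip",hit,round(s["grip_width"],1),s["tool_pos"].round(1),round(s["time_s"],1))
    up()
def place(xy,zb,yaw):
    q=pose(xy,SAFE,yaw);r.move_to([*xy,SAFE],q)
    r.movel([*xy,zb+40],vel=150);hit=r.movel([*xy,zb+22],vel=25,max_force=5)
    s=r.get_state();print("set",hit,round(s["grip_width"],1),s["tool_pos"].round(1),round(s["time_s"],1))
    r.gripper_to(74);up()
E
python3 - <<'E'
from h import *
for t in tins():print(t)
for a in (np.pi-W58,np.pi,np.pi+W58):
    print(polar(85,a), r.solve_ik([*polar(85,a),50],pose(polar(85,a),50,H+a)).round(2) )
E
```

```text
(array([ 604.1, -461.9]), array([ 601.2, -456.2]), np.int32(26), np.int32(26), np.int32(537))
(array([595.2, 103.6]), array([592.4, 101.2]), np.int32(19), np.int32(19), np.int32(304))
(array([ 481.3, -264.4]), array([ 480.1, -261.5]), np.int32(19), np.int32(19), np.int32(299))
(array([ 460.7, -416.4]), array([ 459.8, -411.3]), np.int32(20), np.int32(19), np.int32(307))
(array([ 445.3, -339.6]), array([ 444.6, -335.6]), np.int32(20), np.int32(19), np.int32(307))
[501.92001573  82.67515452] [ 0.09  0.4   1.78 -0.    0.96  0.94]
[474.11293282   5.090151  ] [-0.07  0.33  1.88 -0.    0.93 -0.23]
[525.17323843 -59.60538071] [-0.18  0.44  1.73 -0.    0.98 -1.36]
```

```bash
python3 - <<'E'
from h import *
w=np.array([481,-264.6]);n=np.array([445,-339.5]);d=n-w
pick(w,4,np.arctan2(d[1],d[0])+np.pi/2)
place(polar(85,np.pi-W58),22,H-W58)
for t in tins("pics/a1.png"):print(t)
E
```

```text
grip False 56.7 [ 481.  -264.6   29.2] 5.5
set True 57.3 [501.9  82.7  47. ] 9.5
(array([ 604.1, -463.4]), array([ 601.2, -457.6]), np.int32(27), np.int32(26), np.int32(547))
(array([543.2, 160.3]), array([541.1, 157.1]), np.int32(39), np.int32(12), np.int32(282))
(array([ 460.7, -416.4]), array([ 459.8, -411.3]), np.int32(20), np.int32(19), np.int32(311))
(array([ 445.3, -339.6]), array([ 444.6, -335.6]), np.int32(20), np.int32(19), np.int32(315))
```

View pics/a1.png

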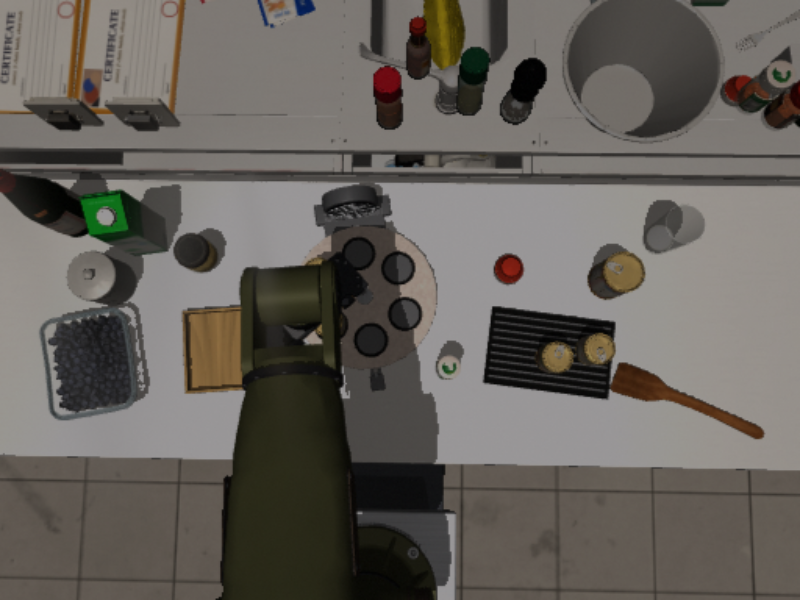

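The first tin is placed. The other two mat tins, at (557,357) and (598,348), have not moved. I'll continue and re-detect before each pick.

```bash
python3 - <<'E'
from h import *
def near(e):
    c=[t[0] for t in tins() if np.hypot(*(t[0]-e))<60 and t[2]<24]
    return min(c,key=lambda p:np.hypot(*(p-e)))
w=near(np.array([445,-339.5]));n=near(np.array([461,-416.4]));d=n-w;print(w,n)
pick(w,4,np.arctan2(d[1],d[0])+np.pi/2)
place(polar(85,np.pi),22,H)
w=near(np.array([461,-416.4]));print(w)
pick(w,4,np.arctan2(d[1],d[0])+np.pi/2)
place(polar(85,np.pi+W58),22,H+W58)
r.move_to([400,-330,250],pose([400,-330],250,0))
for t in tins("pics/a2.png"):print(t)
crop("top",150,110,170,140,4.4,"pics/a3.png")
print(r.get_state()["time_s"])
E
```

```text
[ 445.3 -339.6] [ 460.7 -416.4]
grip False 57.2 [ 445.4 -339.6   29.2] 15.2
set True 57.4 [474.    5.1  46.9] 19.3
[ 460.7 -416.4]
grip False 57.0 [ 460.8 -416.5   29.2] 24.8
set True 57.0 [525.2 -59.6  47. ] 28.9
(array([ 604.1, -463.4]), array([ 601.2, -457.6]), np.int32(27), np.int32(26), np.int32(545))
(array([593.8, 103.6]), array([591. , 101.2]), np.int32(19), np.int32(20), np.int32(313))
(array([525.9, -61.8]), array([524.1, -61.8]), np.int32(20), np.int32(20), np.int32(326))
(array([506.4,  83.7]), array([504.9,  81.6]), np.int32(19), np.int32(20), np.int32(315))
(array([475.8,   6.5]), array([474.7,   5.5]), np.int32(20), np.int32(20), np.int32(315))
(array([ 392.4, -487. ]), array([ 392.5, -480.9]), np.int32(31), np.int32(30), np.int32(270))
(array([ 336.4, -644.8]), array([ 337.3, -636.4]), np.int32(43), np.int32(24), np.int32(326))
31.5917
```

View pics/a3.png

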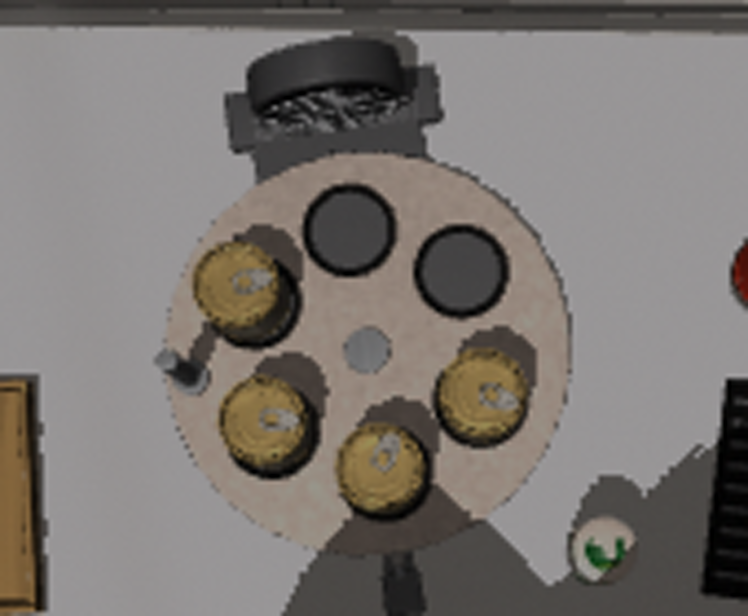

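```bash
python3 - <<'E'
from h import *
from scipy.spatial.transform import Rotation as Ro
# choose start yaw so that q6 stays in range over the arc (q6 = q1 - yaw + const)
As=np.linspace(0,np.pi+0.015,17)
def P(a):return polar(122,np.pi/2+a)
for off in (0,np.pi):
    q0=r.solve_ik([*P(0),97],down(H+off));
    qm=r.solve_ik([*P(np.pi/2),97],down(H+off+np.pi/2)); q1=r.solve_ik([*P(np.pi),97],down(H+off+np.pi))
    print(off,*[None if q is None else q.round(2) for q in(q0,qm,q1)])
E
```

```text
0 [ 0.19  0.43  1.62 -0.    1.1   0.03] [-0.09  0.18  1.94 -0.    1.02 -1.82] None
3.141592653589793 None [-0.09  0.18  1.94 -0.    1.02  1.32] [-0.24  0.49  1.53 -0.    1.13 -0.4 ]
```

```bash
python3 - <<'E'
from h import *
As=np.linspace(0,np.pi+0.015,15)
P=lambda a:polar(122,np.pi/2+a)
yaw=lambda a:H-2.42+2.42*a/np.pi
r.gripper_to(50)
r.move_to([*P(0),SAFE],down(yaw(0)))
print(r.get_state()["q"].round(2))
r.movel([*P(0),97],vel=100,max_force=10)
r.gripper_to(5,20);s=r.get_state();print(s["grip_width"],s["tool_pos"].round(1))
mx=0
for a in As[1:]:
    r.movel([*P(a),97],down(yaw(a)),vel=60)
    s=r.get_state();mx=max(mx,np.linalg.norm(s["ft_force"]))
print(s["q"].round(2),s["ft_force"].round(1),s["grip_width"],mx,s["time_s"])
r.gripper_to(40);r.dwell(.3)
up()
r.move_to([400,-330,250],pose([400,-330],250,0))
for t in tins():print(t)
crop("top",150,110,170,140,4.4,"pics/a4.png")
print(r.get_state()["time_s"])
E
```

```text
[ 0.19  0.31  1.5  -0.    1.33  2.44]
13.623749049679931 [538.7 140.   97.1]
[-0.24  0.49  1.52 -0.    1.13 -0.41] [-2.5  1.8  4.6] 13.199537727154748 9.53831342811217 45.325
(array([646.4,  34.8]), array([642.8,  33.4]), np.int32(19), np.int32(19), np.int32(306))
(array([616.3, -44.5]), array([613.2, -44.8]), np.int32(19), np.int32(20), np.int32(313))
(array([ 604.1, -461.9]), array([ 601.2, -456.2]), np.int32(26), np.int32(26), np.int32(540))
(array([558.8,  89.5]), array([556.5,  87.3]), np.int32(20), np.int32(20), np.int32(317))
(array([525.9, -64.7]), array([524.1, -64.6]), np.int32(20), np.int32(20), np.int32(324))
(array([ 392.4, -488.4]), array([ 392.5, -482.3]), np.int32(32), np.int32(30), np.int32(272))
(array([ 336.4, -644.8]), array([ 337.3, -636.4]), np.int32(43), np.int32(24), np.int32(328))
48.175
```

View pics/a4.png

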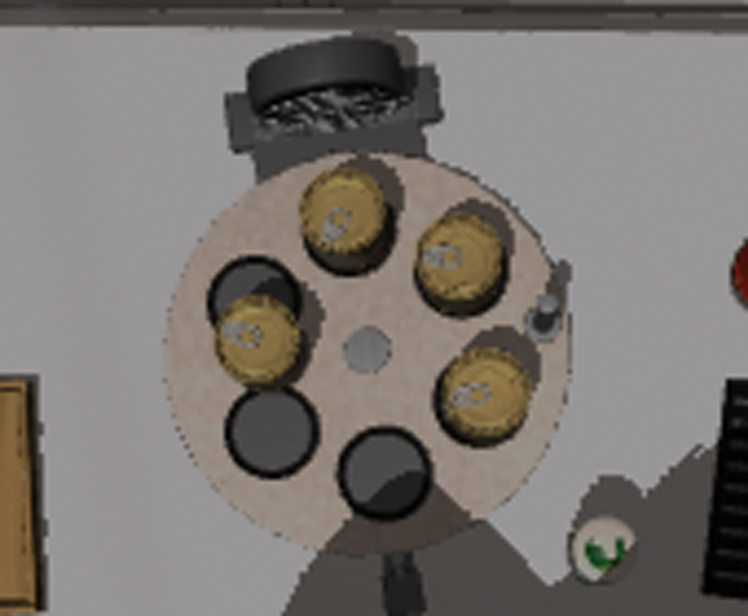

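The table is in at half a turn, but one wet tin has been knocked off its fan-side left pad to about crop pixel (258,340). I'll put it back on its pad.

```bash
python3 - <<'E'
from h import *
pick(np.array([556.5,87.3]),22,1.59)
place(polar(85,W58),22,H+W58)
r.move_to([400,-330,250],pose([400,-330],250,0))
for t in tins()[:6]:print(t[1:])
crop("top",150,110,170,140,4.4,"pics/a5.png")
print(r.get_state()["time_s"])
E
```

```text
grip False 57.0 [556.6  87.4  47.2] 52.6
set True 57.0 [590.8  97.2  47. ] 55.7
(array([642.8,  33.4]), np.int32(19), np.int32(19), np.int32(306))
(array([613.2, -44.8]), np.int32(19), np.int32(20), np.int32(313))
(array([ 601.2, -456.2]), np.int32(26), np.int32(26), np.int32(541))
(array([591. ,  95.4]), np.int32(19), np.int32(20), np.int32(317))
(array([524.1, -64.6]), np.int32(20), np.int32(20), np.int32(325))
(array([ 395.3, -481. ]), np.int32(31), np.int32(30), np.int32(269))
59.0167
```

View pics/a5.png

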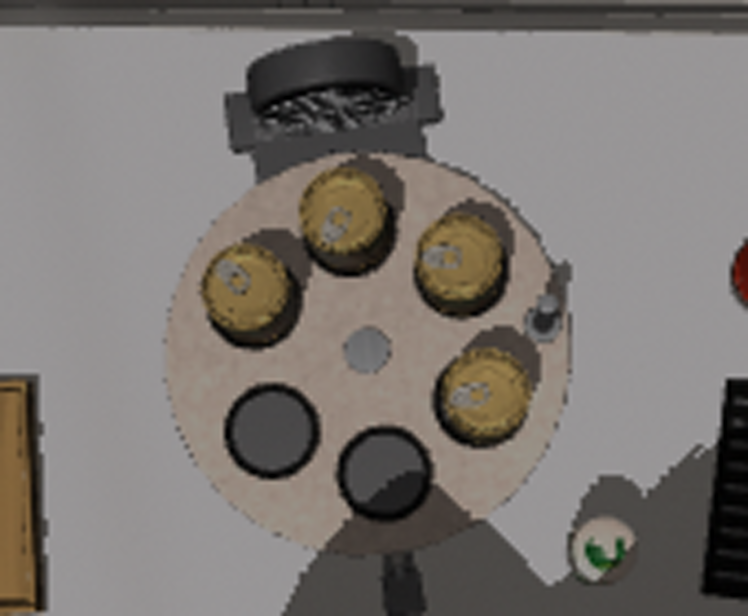

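```bash
python3 - <<'E'
from h import *
T=[615.5,-259.6]
r.gripper_to(84)
q=r.solve_ik([*T,SAFE],down(0));q=np.array(q)
yaw0=(q[5]+2.4)   # yaw up by d lowers q6 by d
r.move_to([*T,SAFE],down(yaw0));print(r.get_state()["q"].round(2))
r.movel([*T,60],vel=150);print(r.movel([*T,23],vel=50,max_force=10))
r.gripper_to(30,20);s=r.get_state();print(s["grip_width"],s["q"].round(2),s["ft_force"].round(1),s["wrist_torque"].round(2))
q=np.array(s["q"]);t0=s["wrist_torque"][2];L=[]
for i in range(59):
    q[5]+=0.08;r.move_joints(q);s=r.get_state();L.append(round(s["wrist_torque"][2]-t0,2))
    if len(L)>3 and abs(L[-1])>0.3:break
print(L,s["q"][5],s["time_s"],s["ft_force"].round(1))
crop("top",290,140,100,75,6,"pics/t1.png")
E
```

```text
[-0.45  0.57  1.13 -0.    1.44 -2.4 ]
False
51.98980313725678 [-0.45  0.74  1.3   0.    1.1  -2.4 ] [-4.4  8.7  2.6] [1.7  0.82 0.06]
[np.float64(-0.14), np.float64(-0.14), np.float64(-0.15), np.float64(-0.13), np.float64(-0.16), np.float64(-0.16), np.float64(-0.14), np.float64(-0.15), np.float64(-0.09), np.float64(-0.11), np.float64(-0.12), np.float64(-0.11), np.float64(-0.12), np.float64(-0.07), np.float64(-0.1), np.float64(-0.11), np.float64(-0.17), np.float64(-0.17), np.float64(-0.07), np.float64(-0.05), np.float64(-0.1), np.float64(-0.14), np.float64(-0.13), np.float64(-0.14), np.float64(-0.12), np.float64(-0.11), np.float64(-0.13), np.float64(-0.16), np.float64(-0.12), np.float64(-0.02), np.float64(-0.08), np.float64(-0.11), np.float64(0.17), np.float64(0.11), np.float64(-0.08), np.float64(0.06), np.float64(-0.01), np.float64(-0.02), np.float64(0.17), np.float64(0.17), np.float64(0.21), np.float64(0.14), np.float64(0.09), np.float64(0.01), np.float64(0.2), np.float64(-0.13), np.float64(-0.07), np.float64(-0.11), np.float64(0.13), np.float64(0.09), np.float64(0.1), np.float64(-0.14), np.float64(-0.03), np.float64(0.11), np.float64(-0.03), np.float64(-0.11), np.float64(0.14), np.float64(-0.02), np.float64(0.22)] 2.3153233846653243 78.2833 [-6.6  0.2 19. ]
```

```bash
python3 - <<'E'
from h import *
r.gripper_to(84);up();s=r.get_state();r.move_to([400,-330,250],pose([400,-330],250,0))
for t in tins()[:6]:print(t[1:])
a=r.grab_frame("top");b=r.grab_frame("scene")
ut=w2p("top",[615.5,-259.6,47]);us=w2p("scene",[615.5,-259.6,30]);print(ut,us)
def c(im,u,n=12):
    x,y=map(int,u);return cv2.resize(im[y-n:y+n,x-n:x+n],(390,390),interpolation=cv2.INTER_CUBIC)
cv2.imwrite("pics/t2.png",np.clip(np.hstack([c(a,ut),c(b,us)])*1.6,0,255).astype(np.uint8))
E
```

```text
(array([641.3,  33.4]), np.int32(19), np.int32(20), np.int32(314))
(array([613.2, -44.8]), np.int32(19), np.int32(20), np.int32(312))
(array([ 601.2, -457.6]), np.int32(27), np.int32(26), np.int32(545))
(array([591. ,  95.4]), np.int32(19), np.int32(20), np.int32(313))
(array([524.1, -64.6]), np.int32(20), np.int32(20), np.int32(324))
(array([ 391.2, -483.7]), np.int32(31), np.int32(31), np.int32(277))
[326.63749179 170.3693187 ] [306.54923006 212.71352355]
```

View pics/t2.png

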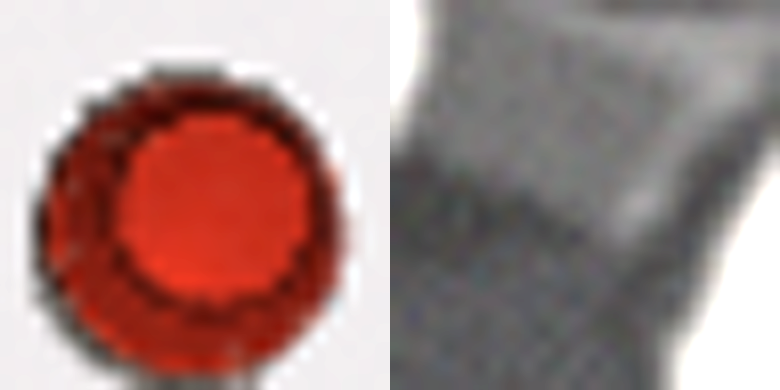

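```bash
python3 - <<'E'
from h import *
T=[615.5,-259.6]
q=np.array(r.solve_ik([*T,SAFE],down(0)))
r.move_to([*T,SAFE],down(q[5]+0.5))
r.movel([*T,60],vel=150);r.movel([*T,22],vel=50,max_force=10)
r.gripper_to(30,45);s=r.get_state();print(s["grip_width"],s["q"].round(2),s["tool_pos"].round(1),s["ft_force"].round(1),s["wrist_torque"].round(2))
q=np.array(s["q"])
for i in range(10):
    q[5]+=0.03;r.move_joints(q);s=r.get_state();print(s["q"][5].round(3),s["wrist_torque"].round(2),s["ft_force"].round(1),round(s["grip_width"],2))
    if abs(s["wrist_torque"][2])>1.5:break
print(s["time_s"])
E
```

```text
51.367463720103174 [-0.45  0.74  1.3  -0.    1.1  -0.5 ] [ 615.3 -259.6   22. ] [-3.   1.2  0.3] [-0.05  0.43  0.02]
-0.471 [-0.12  0.38  0.7 ] [-2.5 -0.1  0.7] 51.11
-0.442 [-0.1   0.63  1.35] [-2.9 -0.5  2.3] 51.26
-0.41 [-0.54  1.45 -0.04] [-3.2 -2.5  4.6] 50.98
-0.38 [-0.55  1.56 -0.07] [-4.5 -2.9  5.7] 51.0
-0.35 [-0.49  1.67 -0.  ] [-4.8 -3.3  5.7] 51.06
-0.32 [-0.53  1.76  0.12] [-5.4 -2.6  6.3] 51.22
-0.291 [-0.61  2.    0.62] [-6.2 -2.7  6.8] 51.13
-0.261 [0.5  1.6  0.35] [-6.6  3.1  6.4] 51.01
-0.231 [0.88 1.54 0.65] [-5.7  4.9  7. ] 51.49
-0.201 [0.05 1.76 0.62] [-8.4  0.7  6.9] 51.08
89.0
```

The torque climbs to 1.35 N m within 0.06 rad, so the dial is against its 60-minute stop. I'll regrip, touch the stop lightly as a reference and turn back 1.44 rad.

```bash
python3 - <<'E'
from h import *
r.gripper_to(84);q=np.array(r.get_state()["q"]);q[5]=0;r.move_joints(q)
r.gripper_to(30,45);r.dwell(.2);s=r.get_state();t0=s["wrist_torque"][2];print(s["grip_width"],t0,s["ft_force"].round(1))
for i in range(8):
    q[5]+=0.01;r.move_joints(q);s=r.get_state();d=s["wrist_torque"][2]-t0;print(round(s["q"][5],3),round(d,2))
    if d>0.45:break
q5=s["q"][5]-d/22
for f in np.linspace(0,1,7)[1:]:
    q[5]=q5-1.44*f;r.move_joints(q);s=r.get_state();print(round(s["q"][5],3),s["wrist_torque"].round(2),s["ft_force"].round(1),round(s["grip_width"],2))
print("turned",q5-s["q"][5]);r.gripper_to(84)
up();r.move_to([400,-330,250],pose([400,-330],250,0))
for t in tins()[:6]:print(t[1:])
print(r.get_state()["time_s"])
crop("top",150,110,170,140,4.4,"pics/a6.png")
E
```

```text
51.23718715060509 0.11323219390964928 [-5.7  2.1  1.4]
0.009 0.16
0.019 0.4
0.029 0.64
-0.236 [0.43 1.13 0.09] [-4.1  1.6 -0.1] 51.05
-0.474 [0.35 0.58 0.07] [-2.5  2.7 -2.5] 51.22
-0.712 [ 0.44 -0.27  0.08] [ 2.5  2.4 -5.6] 51.57
-0.954 [ 0.51 -0.88  0.09] [ 6.   3.4 -7.5] 51.42
-1.194 [ 0.71 -1.26  0.05] [ 7.4  4.5 -7.4] 51.7
-1.434 [ 0.91 -1.69  0.01] [ 8.9  5.7 -7.9] 51.55
turned 1.4337196601278506
(array([642.8,  33.4]), np.int32(19), np.int32(19), np.int32(306))
(array([613.2, -44.8]), np.int32(19), np.int32(20), np.int32(313))
(array([ 601.2, -457.6]), np.int32(27), np.int32(26), np.int32(546))
(array([591. ,  95.4]), np.int32(19), np.int32(20), np.int32(317))
(array([524.1, -64.6]), np.int32(20), np.int32(20), np.int32(324))
(array([ 392.6, -483.7]), np.int32(31), np.int32(30), np.int32(268))
96.4
```

View pics/a6.png

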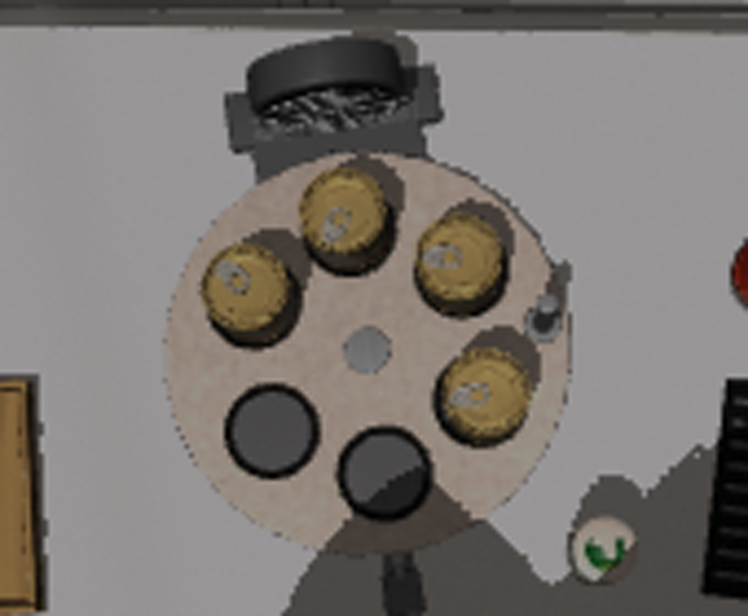

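```bash
python3 - <<'E'
from h import *
pick(np.array([524.3,-62.8]),22,H+W58)
place(np.array([452,301.3]),6,0.09)
r.move_to([400,-330,250],pose([400,-330],250,0))
for t in tins("pics/f.png")[:6]:print(t[:])
print(r.get_state()["time_s"])
E
```

```text
grip False 56.9 [524.4 -62.8  47.2] 99.7
set True 57.1 [451.9 301.3  30.9] 104.1
(array([646.4,  34.8]), array([642.8,  33.4]), np.int32(19), np.int32(19), np.int32(306))
(array([616.3, -44.5]), array([613.2, -44.8]), np.int32(19), np.int32(20), np.int32(313))
(array([ 604.1, -463.4]), array([ 601.2, -457.6]), np.int32(27), np.int32(26), np.int32(545))
(array([593.9,  97.8]), array([591. ,  95.4]), np.int32(19), np.int32(20), np.int32(317))
(array([ 393.8, -487.1]), array([ 393.9, -481. ]), np.int32(31), np.int32(31), np.int32(281))
(array([ 336.4, -644.8]), array([ 337.3, -636.4]), np.int32(43), np.int32(24), np.int32(329))
107.9583
```

View pics/f.png

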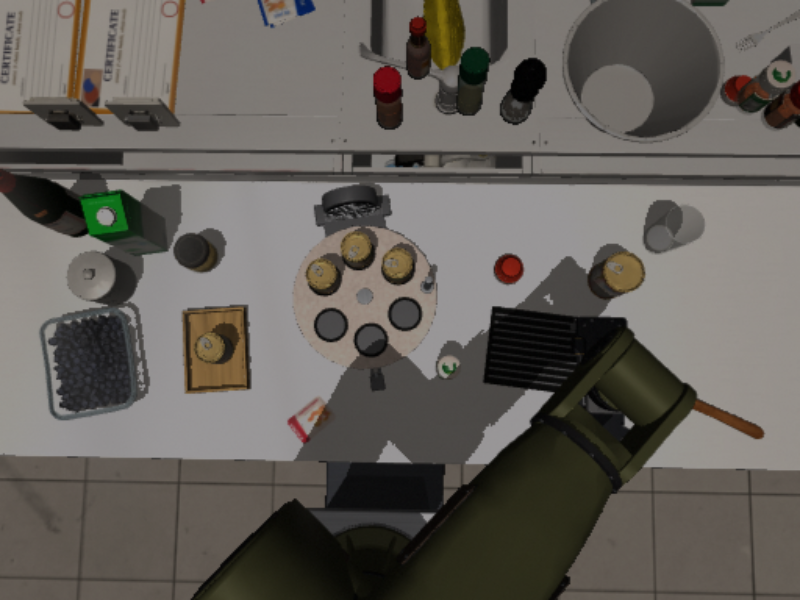

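The wet tins stand on the three fan-side pads, the dry tin is upright in the tray, and the other things have not moved.

```bash
python3 -c "
from workcell import r
print(r.job_done())"
```

```text
the job is handed in; nothing more can be done
None
```

I've handed the job in: the three rinsed tins stand on the fan-side pads (one was knocked aside and I put it back), the carousel is at its half-turn stop, the timer was wound to its 60-minute stop and turned back to about 45 by feel since no dial marks were readable, and the one dry tin is upright in the tray.

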